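Put the second primed sole in the drying box

TASK

Put the primed rubber sole from the bench into the drying box next to its mate: slide the clear window fully open, lay the sole down flat on the perforated floor, primed side up and lengthways alongside the mate without touching it; set it down, don't drop it in. Then ease the window fully shut again without banging it, and leave the mate and the other things on the bench where they are.

Things in the scene. Friction and masses are not known exactly. Their poses are not given: they have to be found in the camera images.
- dry_box: Green sheet-steel bench-top drying box, fixed, 280 mm deep (its x) by 500 mm long (its y), deck 125 mm high; origin at the centre of its underside on the bench, z up, x away from its front. Right-hand part (-y): open-topped drying chamber. Left-hand part: closed fan housing, flat-topped. An aluminium track along each long edge stands up to 143 mm. A hose lies behind it (+x).
- chamber_floor (a point): Centre of the top face of the chamber's flat perforated steel floor, 50 mm above the bench and 75 mm below the deck, at dry_box x = 0, y = -125 mm; axes as dry_box. The chamber's upright walls stand 120 mm either way along x and 110 mm either way along y from here.
- window (a joint): Clear sliding window over the chamber (250 mm along x, 243 mm along y, thin aluminium frame), m: 0 = fully shut against its stop, 0.23 = fully open against its stop, slid along dry_box +y over the fan housing. It stays where it is left; sliding it takes about 2 N. It starts shut or up to 50 mm ajar.
- window_handle (a point): Centre of the window's black pull bar, which moves with the window: 110 mm long along dry_box x, 12 by 12 mm in section, on a post at each end. This point is 161 mm above the bench, 29 mm above the clear sheet and 41 mm from the window's right-hand edge; with the window shut it is at dry_box x = 0, y = -206 mm. Axes as dry_box.
- sole: The sole to put away, loose on the bench: stiff black rubber, pale primed upper face, 180 mm long (along its x, toe to +x), 63 mm wide at the ball, 54 mm at the heel, 12 mm thick, about 0.13 kg. Origin at the centre of its underside, z up out of the primed face. From 22 mm before to 22 mm behind the origin its sides are straight and parallel, 46 mm apart: hold it there.
- mate: Its mate, the same sole mirrored, loose on the chamber floor in the half nearer the fan housing, primed face up, lengthways along dry_box x (give or take 0.1 rad). Origin and axes as for the sole. Leave it alone.
- brush: Bystander: horsehair shoe brush, wooden back up, 150 x 48 x 44 mm, its length along its x; origin at the centre of its underside.
- tin: Bystander: closed round tin, yellow and red, 85 mm in diameter and 84 mm high; origin at the centre of its underside.
- shoe: Bystander: brown shoe, 180 x 64 mm and 76 mm high, toe towards its +x; origin at the centre of its underside.
- hammer: Bystander: hammer lying on the bench, 250 mm long along its x, head at +x.
There are look-alikes about, which are no part of the job. What is shaped like the sole but blue is not meant.

How it is judged (in metres and radians):
On the way, in this order (a step that is already met when the one before it is completed fails the run):
1. the window is slid fully open (at least 0.21 m of its 0.23 m) (value of joint window above 0.21 m), for 0.2 s.
2. the sole lies flat on the chamber floor, primed face up, let go (z of sole in the frame of chamber_floor between -0.005 and 0.005 m and x of sole in the frame of chamber_floor between -0.12 and 0.12 m and y of sole in the frame of chamber_floor between -0.11 and 0.11 m and angle between sole's own z axis and vertical below 0.06 rad and contact force between the fingers and sole below 0.05 N), for 0.3 s.
At the end, for the whole second after the job is handed in: The window is shut to within 5 mm of its stop. The sole lies at rest inside the chamber, flat on its floor (within 5 mm of height and 0.06 rad of level), primed face up, its length within 0.35 rad of its mate's (toe either way), and not touching the mate (value of joint window below 0.005 m and z of sole in the frame of chamber_floor between -0.005 and 0.005 m and x of sole in the frame of chamber_floor between -0.12 and 0.12 m and y of sole in the frame of chamber_floor between -0.11 and 0.11 m and angle between sole's own z axis and vertical below 0.06 rad and angle between the x axis of sole and the x axis of mate, either way round below 0.35 rad and contact force between sole and mate below 0.02 N and linear speed of sole below 0.01 m/s).
It fails at once if the sole is let go more than 15 mm above the chamber floor (dropped in, or left resting on a wall, the mate or the window) (contact force between the fingers and sole below 0.02 N and z of sole in the frame of chamber_floor above 0.015 m and x of sole in the frame of chamber_floor between -0.14 and 0.14 m and y of sole in the frame of chamber_floor between -0.13 and 0.13 m).
It fails at once if the window is banged shut (faster than 0.2 m/s within 10 mm of its stop) (value of joint window below 0.01 m and velocity of joint window below -0.2 m/s).
It fails at once if the mate is shifted by more than 15 mm (distance of mate from where it was at the start of the episode above 0.015 m).
It fails at once if the brush, tin, shoe or hammer is shifted by more than 20 mm (distance of any of brush, tin, shoe, hammer from where it was at the start of the episode above 0.02 m).
It also fails if it takes over 70 s, if anything falls off the work surface, if the arm or the gripper's body presses on something with over 40 N, if the wrist force passes 120 N, or if a joint passes its speed limit or range.

ROBOT

A 6-joint arm with a two-finger parallel gripper is mounted at the origin on the work surface. World frame = base frame: x ahead of the robot, y to its left, z up, the work surface at z = 0. Lengths are in m, angles in degrees, forces in N, time in s.
With the tool pointing down it reaches from about 0.4 to 0.925 m from the base axis. Payload 3.4 kg.
Tool frame: the origin (TCP) lies where the fingers leave the gripper's body, on its centre line; the fingertips stand 73 mm ahead of it and the grasp point (between the pads) lies 54 mm ahead of it (arm.pinch_z is the distance from the TCP to the grasp point, in m); z points along the fingers, y is the direction in which the jaws open and shut (so a half turn about z gives the same grasp; the last joint's range is limited). The gripper opens to 85 mm and grips with 20 to 120 N. Pads are 22 mm wide; open, the fingers measure 114 mm over their backs; the gripper's body (76 mm by 85 mm) begins 54 mm behind the grasp point. The pads swing forward as they close: fully open they stand 13 mm farther back than shut.
Start: joints at [62.538, 17.578, 86.31, -0, 76.112, -4.211], TCP at [0.227, 0.528, 0.304] pointing down, gripper open.
Joint ranges: [-179.03, 179.03], [-60, 130.46], [8.19, 133.38], [-81.62, 261.62], [5.75, 156.47], [-153.77, 153.77]. Speed limits (degrees/s): [147.25, 147.25, 180, 180, 180, 180].

INTERFACE

Orientations are given as a 3x3 rotation matrix whose columns are the frame's x, y, z axes.
In Python, from station import arm gives the robot as it stands.
- The arm moves only by the shell command python3 -m jog 'ROWS' [OPENING] [FORCE]. ROWS is a JSON object of lists of equal length, an entry for each row: "linear": the shift along the tool's x, y, z normalised to -1 to 1, where 1 is 0.15 m, a list of three; "spin": the turn about the tool's z normalised to -1 to 1, where 1 is pi rad. A call has 1 to 20 rows; each row is the pose to reach, as a shift and turn from the pose commanded when the call began, along the tool's axes at that moment, turning the shorter way round; what a row does not reach only later rows make up. A row lasts 1/12 s, in which the tool goes at most 41.7 mm and 7.16 degrees, less where a joint would pass 70% of its speed; a pose out of reach is approached as far as the arm can. A call with a number of a shift or a turn outside -1 to 1 is refused whole. A call with a gripper value outside its range is refused whole. OPENING is the opening, from 0 (shut) to 1 (fully open), set as the call begins (- or left out, the last holds). The fingers move at their own pace and stop on an object; FORCE is the grip in N (left out, the last holds). Time passes only in rows, so rows that repeat a pose let the fingers close. It gives the time, the measured TCP pose, the force and the opening at its end, in the units of the state.
- arm.sense(): the state, without advancing time (a new reading comes with each control period).
- arm.snapshot(name): name is "side" or "top" or "wrist"; returns the picture (400x640x3 uint8, blue, green, red); there is no depth.
- arm.camera_info(name): a dict with "vfov" (degrees; the focal length in pixels is half the picture's height over the tangent of half this angle, whatever the lens; pixels are square), "cx", "cy" (the principal point, pixels), "world_to_cam" (4x4, takes a point from world to camera coordinates); the wrist camera has in their place "hand_eye" (4x4, takes a point from camera to tool coordinates, whose origin is the TCP and whose axes are the flange's). Camera axes: x right, y down, z forward; pixel columns grow to the right and rows downward; lengths in m; the calibration is good to about 2 mm. The wrist camera is an equidistant fisheye: a pixel r from the principal point sees the ray r / f radians off the axis. A picture is of the moment at which its call begins: read the wrist's pose just before it. camera_info takes no time and is no camera call.
- arm.finish_job(): hands the job in, once; it reports no verdict.
Trained networks look in the newest picture that a camera, given by its name, has taken for a name from the list of things; names that differ only in an ending like _2 or _b are one class to them, and where a whole thing is asked for, a point or a joint stands for the part that bears it (a point fixed in the world has none). Each returns a list of dicts, best first, with "conf" (0 to 1); they miss things now and then, are a little off and sometimes report something else, mostly with a low value. They report only what shows in the picture. A call takes as long as a camera call. They do not tell look-alikes from the thing itself.
- arm.spot_in(camera, target): "centre" ([x, y, z] in m, in the coordinates of the camera as it stood for that picture, good to about 4 mm: the middle of the surface that is visible of it).
- arm.regions_of(camera, target): "region" (400x640 bool, what is visible of it).
- arm.place_of(camera, target): "centre" ([x, y, z] in m, in the coordinates of the camera as it stood for that picture, good to about 4 mm: a listed point, or the origin of a listed thing).
The state is a dict: "t": time; "qpos": joint angles; "qd": joint speeds; "effort": joint torques, N m; "ee_pos": TCP position; "eef_rot": TCP orientation; "wrist_force": force on the tool from outside, world axes, zero at the start; "torque": the same for the moment, N m; "opening": opening from 0.0 (shut) to 1.0 (fully open).
Only numpy, scipy, OpenCV 4.12 (cv2) and the standard library are available. Lean on these libraries where they do the work, as an engineer would, in place of code of your own. Each camera call takes 0.05 s, during which the arm holds its last target.

## Working session

There is one attempt and no reset: what is moved stays moved. The work goes in short steps, Python scripts to look and compute and a shell command to move; the robot and the scene stay as the last step left them, time stands still between calls to the robot, and variables do not carry over. Pictures are saved under pics/ and viewed, and the job is handed in when it is done.

```bash
ls; mkdir -p pics; python3 - <<'E'
from station import arm
import cv2, numpy as np
np.set_printoptions(precision=4,suppress=True)
s=arm.sense(); print(s['t'],s['ee_pos'],s['eef_rot'],s['opening'],arm.pinch_z)
for n in ['top','side','wrist']:
    cv2.imwrite(f'pics/{n}0.png',arm.snapshot(n)); print(n,arm.camera_info(n))
E
```

```text
pics
0.0 [0.2267 0.5278 0.303 ] [[-0.9188  0.3948 -0.001 ]
 [ 0.3948  0.9188 -0.0018]
 [ 0.0002 -0.0021 -1.    ]] 1.0003507546217236 0.0539
top {'vfov': 45.59591886402701, 'cx': 309.84765785279257, 'cy': 192.9472498676739, 'world_to_cam': array([[-0.0286, -0.9995, -0.0165, -0.0139],
       [-0.9838,  0.031 , -0.1766,  0.4711],
       [ 0.1771,  0.0111, -0.9841,  1.6154],
       [ 0.    ,  0.    ,  0.    ,  1.    ]])}
side {'vfov': 45.73670297447025, 'cx': 320.84200673747995, 'cy': 201.15109015735052, 'world_to_cam': array([[-0.8789, -0.4769,  0.0122,  0.3695],
       [-0.3297,  0.5887, -0.738 ,  0.2589],
       [ 0.3448, -0.6527, -0.6747,  1.7496],
       [ 0.    ,  0.    ,  0.    ,  1.    ]])}
wrist {'vfov': 65.70646984690485, 'cx': 318.9779266204599, 'cy': 202.62362467272675, 'hand_eye': array([[ 0.0003, -0.9625, -0.2714,  0.0703],
       [ 1.    , -0.0001,  0.0012, -0.0004],
       [-0.0012, -0.2714,  0.9625, -0.0694],
       [ 0.    ,  0.    ,  0.    ,  1.    ]])}
```

View pics/top0.png

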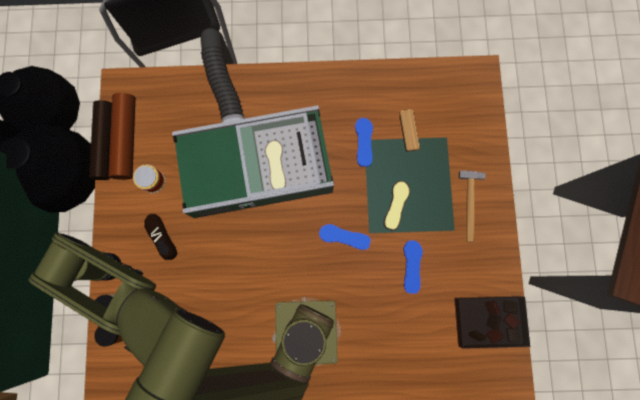

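View pics/side0.png

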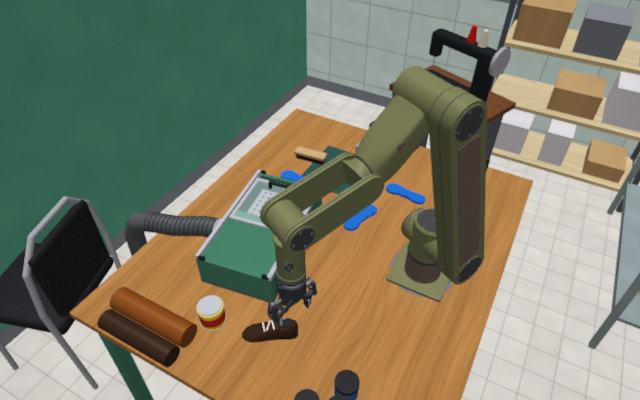

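```bash
cat > h.py <<'E'
from station import arm
import cv2, numpy as np
np.set_printoptions(precision=4,suppress=True)
H,W=400,640
def f(ci): return H/2/np.tan(np.radians(ci['vfov']/2))
def c2w(n,p,s=None):
    ci=arm.camera_info(n); p=np.append(p,1)
    if n=='wrist':
        T=np.eye(4);T[:3,:3]=s['eef_rot'];T[:3,3]=s['ee_pos']
        return (T@ci['hand_eye']@p)[:3]
    return (np.linalg.inv(ci['world_to_cam'])@p)[:3]
def ray(n,u,v,s=None):
    ci=arm.camera_info(n);F=f(ci);x=(u-ci['cx'])/F;y=(v-ci['cy'])/F
    if n=='wrist':
        r=np.hypot(x,y);d=np.array([x/r*np.sin(r),y/r*np.sin(r),np.cos(r)])
    else: d=np.array([x,y,1.])
    o=c2w(n,[0,0,0],s); return o,c2w(n,d,s)-o
def pix2w(n,u,v,z,s=None):
    o,d=ray(n,u,v,s); return o+d*(z-o[2])/d[2]
def w2pix(n,P,s=None):
    ci=arm.camera_info(n);F=f(ci)
    if n=='wrist':
        T=np.eye(4);T[:3,:3]=s['eef_rot'];T[:3,3]=s['ee_pos']
        M=np.linalg.inv(T@ci['hand_eye'])
    else: M=ci['world_to_cam']
    p=(M@np.append(P,1))[:3]
    if n=='wrist':
        th=np.arctan2(np.hypot(p[0],p[1]),p[2]);k=th/np.hypot(p[0],p[1])
        return np.array([ci['cx']+F*k*p[0],ci['cy']+F*k*p[1]])
    return np.array([ci['cx']+F*p[0]/p[2],ci['cy']+F*p[1]/p[2]])
def togo(target,spin_deg=0,s=None):
    """target TCP world -> tool-axis normalised shift"""
    s=s or arm.sense(); d=np.array(s['eef_rot']).T@(np.array(target)-s['ee_pos'])
    return d/0.15, spin_deg/180
E
python3 - <<'E'
from h import *
for n in ['top','side']:
    for t in ['dry_box','chamber_floor','window_handle','sole','mate','brush','tin','shoe','hammer']:
        print(n,t,[(c2w(n,r['centre']).round(3).tolist(),round(r['conf'],2)) for r in arm.place_of(n,t)])
E
```

```text
top dry_box [([0.579, 0.16, 0.001], 0.85), ([0.601, -0.008, 0.165], 0.21)]
top chamber_floor []
top window_handle [([0.604, -0.008, 0.159], 0.8)]
top sole [([0.207, -0.378, 0.003], 0.93), ([0.318, -0.144, 0.0], 0.74), ([0.427, -0.334, -0.002], 0.71)]
top mate [([0.601, -0.007, 0.163], 0.7)]
top brush [([0.691, -0.388, -0.0], 0.77)]
top tin [([0.539, 0.541, -0.0], 0.85), ([0.409, -0.587, 0.002], 0.42)]
top shoe [([0.337, 0.5, -0.002], 0.56)]
top hammer [([0.409, -0.588, 0.0], 0.65)]
side dry_box [([0.582, 0.156, 0.002], 0.98)]
side chamber_floor []
side window_handle [([0.603, -0.007, 0.164], 0.92)]
side sole [([0.207, -0.376, -0.001], 0.82), ([0.322, -0.147, -0.003], 0.82), ([0.658, -0.23, -0.001], 0.46)]
side mate []
side brush [([0.688, -0.392, 0.001], 0.84)]
side tin [([0.537, 0.537, 0.001], 0.76)]
side shoe [([0.338, 0.499, 0.001], 0.84)]
side hammer []
```

The top picture shows the box at about (250,160) with the window almost shut and its handle bar at (302,148). The mate is pale at (276,165), and the pale sole is at (397,205) on a green mat. Three blue decoys lie around. Next I'll get the box yaw, the sole pose and the mate pose from masks.

```bash
python3 - <<'E'
from h import *
im=arm.snapshot('top')
big=cv2.resize(im[90:250,160:480],None,fx=2.5,fy=2.5,interpolation=cv2.INTER_CUBIC); cv2.imwrite('pics/top_zoom.png',big)
hsv=cv2.cvtColor(im,cv2.COLOR_BGR2HSV)
print(im[205,397],hsv[205,397],hsv[165,275])
m=cv2.inRange(hsv,(18,40,150),(35,255,255))
n,l,st,c=cv2.connectedComponentsWithStats(m)
for i in range(1,n):
    if st[i,4]<150: continue
    ys,xs=np.where(l==i); z=0.012 if c[i,0]>340 else 0.062
    P=np.array([pix2w('top',x,y,z)[:2] for x,y in zip(xs,ys)])
    r=cv2.minAreaRect((P*1000).astype(np.float32)); 
    mu=P.mean(0);u,s,vt=np.linalg.svd(P-mu,full_matrices=False)
    print(c[i],st[i],mu,r,'axis deg',np.degrees(np.arctan2(vt[0,1],vt[0,0])))
for uv in [(174,132),(319,107),(332,185),(185,213)]: print(uv,pix2w('top',*uv,0.143))
for uv in [(300,133),(305,164)]: print(uv,pix2w('top',*uv,0.167))
E
```

```text
[153 221 227] [ 28  83 227] [ 26  54 228]
[275.2319 163.888 ] [265 141  21  48 634] [0.5737 0.0893] ((572.8035278320312, 91.23117065429688), (168.8780059814453, 57.59005355834961), 5.103346824645996) axis deg -173.76886950767422Traceback (most recent call last):
  File "<stdin>", line 11, in <module>
  File "h.py", line 19, in pix2w
    o,d=ray(n,u,v,s); return o+d*(z-o[2])/d[2]
        ~~~^^^^^^^^^
  File "h.py", line 17, in ray
    o=c2w(n,[0,0,0],s); return o,c2w(n,d,s)-o
  File "h.py", line 7, in c2w
    ci=arm.camera_info(n); p=np.append(p,1)
ValueError: time passes only in moves, steps and waits
```

View pics/top_zoom.png

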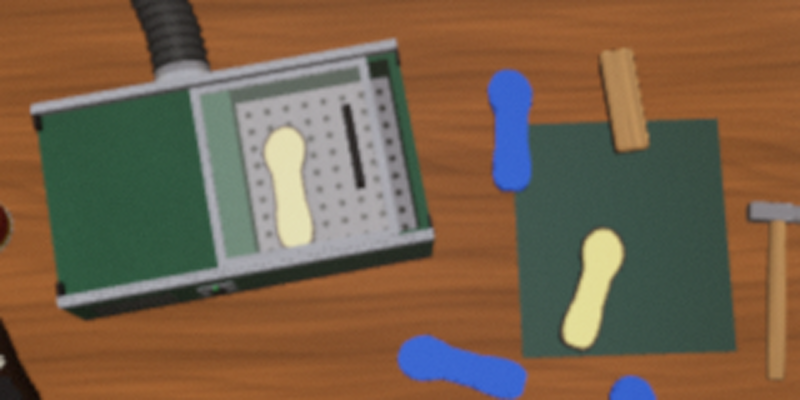

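```bash
python3 - <<'E'
s=open('h.py').read()
s=s.replace("H,W=400,640","H,W=400,640\n_c={}\ndef CI(n):\n    if n not in _c: _c[n]=arm.camera_info(n)\n    return _c[n]")
i=s.index("def f(ci)"); s=s[:i]+s[i:].replace("arm.camera_info(n)","CI(n)")
open('h.py','w').write(s)
E
python3 - <<'E'
from h import *
im=arm.snapshot('top')
hsv=cv2.cvtColor(im,cv2.COLOR_BGR2HSV)
m=cv2.inRange(hsv,(18,40,150),(35,255,255))
n,l,st,c=cv2.connectedComponentsWithStats(m)
for i in range(1,n):
    if st[i,4]<300 : continue
    ys,xs=np.where(l==i); z=0.012 if c[i,0]>340 else 0.062
    P=np.array([pix2w('top',x,y,z)[:2] for x,y in zip(xs,ys)])
    r=cv2.minAreaRect((P*1000).astype(np.float32)); 
    mu=P.mean(0);u,s,vt=np.linalg.svd(P-mu,full_matrices=False)
    print(c[i],st[i],mu,r,'axis deg',np.degrees(np.arctan2(vt[0,1],vt[0,0])))
for uv in [(174,132),(319,107),(332,185),(185,213)]: print(uv,pix2w('top',*uv,0.143))
for uv in [(299.5,132),(305,164.5)]: print(uv,pix2w('top',*uv,0.167))
for uv in [(319,107),(332,185)]: print(uv,pix2w('top',*uv,0.125))
print(arm.sense()['t'])
E
```

```text
[275.2031 163.8929] [265 141  21  48 635] [0.5737 0.0894] ((572.8372802734375, 91.06257629394531), (168.86634826660156, 57.62355422973633), 5.276728630065918) axis deg -173.7753733132701
[396.6359 204.6456] [385 182  24  47 618] [ 0.4246 -0.332 ] ((423.7725830078125, -333.3905334472656), (56.085140228271484, 172.20620727539062), 72.93477630615234) axis deg 160.49138250602928
(174, 132) [0.6747 0.4212 0.143 ]
(319, 107) [ 0.7459 -0.0685  0.143 ]
(332, 185) [ 0.4764 -0.1024  0.143 ]
(185, 213) [0.3988 0.3792 0.143 ]
(299.5, 132) [ 0.6528 -0.0012  0.167 ]
(305, 164.5) [ 0.5424 -0.0164  0.167 ]
(319, 107) [ 0.7526 -0.0687  0.125 ]
(332, 185) [ 0.48   -0.1031  0.125 ]
1.15
```

The box yaw comes out at about 8.3°, and the window is about 39 mm ajar. The handle is at (0.6035, -0.0075). The sole is at about (0.4255, -0.333) with its axis at about -19.5°. I'll move towards the handle and square up to the box.

```bash
python3 -m jog '{"linear":[[-1,-0.62,0],[-1,-0.62,0],[-1,-0.62,0],[-1,-0.62,0],[-1,-0.62,0],[-1,-0.62,0],[-1,-0.62,0]],"spin":[-0.176,-0.176,-0.176,-0.176,-0.176,-0.176,-0.176]}'
python3 - <<'E'
from h import *
s=arm.sense();print(s['ee_pos'],s['eef_rot'],s['qpos']);print(togo([.6035,-.0075,.303]))
E
```

```text
t: 1.73
ee_pos: [0.3287, 0.3829, 0.3041]
eef_rot: [[-0.99, -0.142, -0.0], [-0.142, 0.99, 0.001], [-0.0, 0.001, -1.0]]
wrist_force: [0.2, -0.2, 0.2]
opening: 1.001
[0.3287 0.3829 0.3041] [[-0.9898 -0.1424 -0.0001]
 [-0.1424  0.9898  0.0007]
 [-0.      0.0007 -1.    ]] [ 44.5417  11.9335  94.408    0.0315  73.6349 -53.6528]
(array([-1.4428, -2.837 ,  0.0056]), 0.0)
```

```bash
python3 -m jog '{"linear":[[-0.72,-1,0],[-0.72,-1,0],[-0.72,-1,0],[-0.72,-1,0],[-0.72,-1,0],[-0.72,-1,0]],"spin":[0,0,0,0,0,0]}'; python3 -m jog '{"linear":[[-0.72,-1,0],[-0.72,-1,0],[-0.72,-1,0],[-0.72,-1,0],[-0.72,-1,0],[-0.72,-1,0]],"spin":[0,0,0,0,0,0]}' 
python3 -m jog '{"linear":[[0,-0.84,0],[0,-0.84,0],[0,-0.84,0],[0,-0.84,0],[0,-0.84,0],[0,-0.84,0]],"spin":[0,0,0,0,0,0]}' 0.6
python3 - <<'E'
from h import *
s=arm.sense();im=arm.snapshot('wrist');cv2.imwrite('pics/w1.png',im)
print(s['ee_pos'])
for t in ['window_handle','mate','dry_box','chamber_floor']: print(t,[(c2w('wrist',r['centre'],s),round(r['conf'],2)) for r in arm.place_of('wrist',t)])
E
```

```text
t: 2.23
ee_pos: [0.4598, 0.2499, 0.3039]
eef_rot: [[-0.99, -0.142, 0.002], [-0.142, 0.99, -0.0], [-0.002, -0.001, -1.0]]
wrist_force: [-0.3, 0.7, 0.1]
opening: 1.003
t: 2.73
ee_pos: [0.5886, 0.1176, 0.3035]
eef_rot: [[-0.99, -0.143, 0.002], [-0.143, 0.99, -0.0], [-0.002, -0.0, -1.0]]
wrist_force: [0.2, 0.4, 0.4]
opening: 1.0
t: 3.23
ee_pos: [0.6036, -0.004, 0.3037]
eef_rot: [[-0.989, -0.147, -0.001], [-0.147, 0.989, 0.002], [0.001, 0.002, -1.0]]
wrist_force: [0.1, 0.0, -0.9]
opening: 0.599
[ 0.6036 -0.004   0.3037]
window_handle [(array([ 0.6029, -0.0029,  0.1627]), 0.68)]
mate []
dry_box [(array([ 0.575 ,  0.1577, -0.0002]), 0.55)]
chamber_floor []
```

View pics/w1.png

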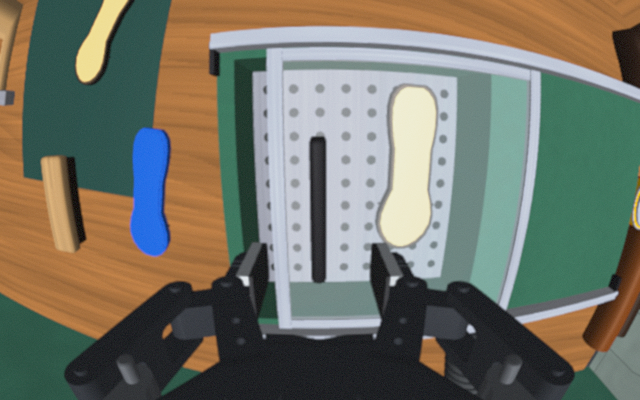

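The handle bar runs vertically in the wrist view, from (317,138) to (318,281), midway between the fingers and parallel to the tool x axis. I'll measure it by pixel.

```bash
python3 - <<'E'
from h import *
s=arm.sense()
for uv in [(317,138),(318,281)]: print(pix2w('wrist',*uv,.167,s))
print(pix2w('wrist',318,209,.167,s), togo([.6030,-.006,.217]))
E
```

```text
[ 0.5482 -0.0133  0.167 ]
[0.6536 0.0032 0.167 ]
[ 0.5967 -0.0053  0.167 ] (array([ 0.0078, -0.0109,  0.5801]), 0.0)
```

```bash
python3 -m jog '{"linear":[[0.01,-0.01,0.2],[0.01,-0.01,0.4],[0.01,-0.01,0.58],[0.01,-0.01,0.58],[0.01,-0.01,0.58],[0.01,-0.01,0.58]],"spin":[0,0,0,0,0,0]}' 0.6 20
python3 -m jog '{"linear":[[0,0,0],[0,0,0],[0,0,0],[0,0,0],[0,0,0],[0,0,0],[0,0,0],[0,0,0]],"spin":[0,0,0,0,0,0,0,0]}' 0 20
```

```text
t: 3.98
ee_pos: [0.6039, -0.0073, 0.2182]
eef_rot: [[-0.989, -0.147, 0.002], [-0.147, 0.989, -0.0], [-0.002, -0.0, -1.0]]
wrist_force: [0.7, -0.5, -0.7]
opening: 0.605
t: 4.65
ee_pos: [0.6038, -0.0076, 0.2186]
eef_rot: [[-0.989, -0.147, 0.003], [-0.147, 0.989, 0.0], [-0.003, -0.0, -1.0]]
wrist_force: [-0.1, 1.6, 6.6]
opening: 0.137
```

```bash
python3 -m jog '{"linear":[[0,0.1,0],[0,0.2,0],[0,0.3,0],[0,0.4,0],[0,0.5,0],[0,0.6,0],[0,0.7,0],[0,0.8,0],[0,0.9,0],[0,0.95,0],[0,0.95,0]],"spin":[0,0,0,0,0,0,0,0,0,0,0]}'
python3 -m jog '{"linear":[[0,0.05,0],[0,0.1,0],[0,0.15,0],[0,0.2,0],[0,0.23,0],[0,0.25,0],[0,0.25,0]],"spin":[0,0,0,0,0,0,0]}'
python3 - <<'E'
from h import *
s=arm.sense();d=s['ee_pos']-np.array([.6038,-.0076,.2186]);print(d,np.linalg.norm(d))
cv2.imwrite('pics/t2.png',arm.snapshot('top'))
print([(c2w('top',r['centre']),r['conf']) for r in arm.place_of('top','window_handle')])
E
```

```text
t: 5.57
ee_pos: [0.5819, 0.1348, 0.2186]
eef_rot: [[-0.989, -0.148, 0.002], [-0.148, 0.989, 0.001], [-0.002, 0.001, -1.0]]
wrist_force: [-3.3, 0.6, 7.9]
opening: 0.137
t: 6.15
ee_pos: [0.5764, 0.1705, 0.2186]
eef_rot: [[-0.989, -0.147, 0.001], [-0.147, 0.989, -0.0], [-0.001, -0.0, -1.0]]
wrist_force: [-3.8, -0.2, 7.8]
opening: 0.134
[-0.0274  0.1781  0.    ] 0.1802324129950032
[(array([0.5737, 0.1668, 0.1604]), 0.65)]
```

View pics/t2.png

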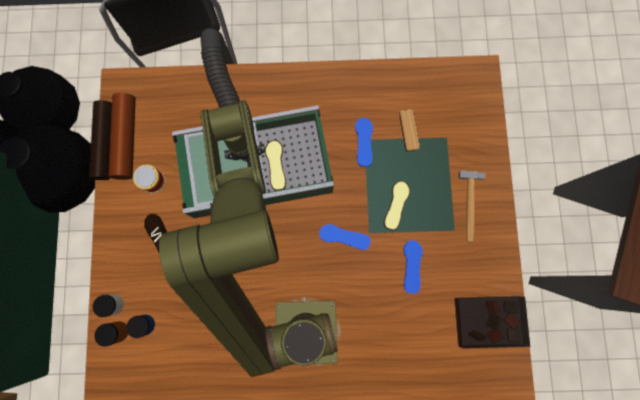

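The chamber is now open and the window sits over the fan housing, at about 0.219 m. I'll creep on until I feel the stop.

```bash
python3 -m jog '{"linear":[[0,0.01,0],[0,0.02,0],[0,0.03,0],[0,0.04,0],[0,0.05,0],[0,0.05,0],[0,0.05,0]],"spin":[0,0,0,0,0,0,0]}';python3 -m jog '{"linear":[[0,0.01,0],[0,0.02,0],[0,0.03,0],[0,0.04,0],[0,0.04,0],[0,0.04,0]],"spin":[0,0,0,0,0,0]}'
```

```text
t: 6.83
ee_pos: [0.5754, 0.1773, 0.2186]
eef_rot: [[-0.989, -0.147, 0.001], [-0.147, 0.989, -0.001], [-0.001, -0.001, -1.0]]
wrist_force: [-3.9, -1.6, 7.9]
opening: 0.131
t: 7.33
ee_pos: [0.5745, 0.1832, 0.2186]
eef_rot: [[-0.989, -0.147, 0.001], [-0.147, 0.989, -0.001], [-0.001, -0.001, -1.0]]
wrist_force: [-3.3, -1.4, 8.1]
opening: 0.134
```

```bash
python3 -m jog '{"linear":[[0,0.01,0],[0,0.02,0],[0,0.03,0],[0,0.04,0],[0,0.04,0],[0,0.04,0]],"spin":[0,0,0,0,0,0]}'
```

```text
t: 7.83
ee_pos: [0.5742, 0.1853, 0.2186]
eef_rot: [[-0.989, -0.147, 0.002], [-0.147, 0.989, -0.008], [-0.001, -0.008, -1.0]]
wrist_force: [-2.0, -12.5, 9.6]
opening: 0.13
```

I reached the stop (12.5 N), so the window is fully open. Next I'll release, rise, and go to the sole.

```bash
python3 -m jog '{"linear":[[0,-0.02,0],[0,-0.02,0],[0,-0.02,0],[0,-0.02,0],[0,-0.02,0]],"spin":[0,0,0,0,0]}' 0.6
python3 -m jog '{"linear":[[0,0,-0.2],[0,0,-0.4],[0,0,-0.6],[0,0,-0.6],[0,0,-0.6]],"spin":[0,0,0,0,0]}'
python3 - <<'E'
from h import *
s=arm.sense()
print(s['qpos']);cv2.imwrite('pics/w3.png',arm.snapshot('wrist'))
for t in ['window_handle','mate','sole','dry_box']: print(t,[(c2w('wrist',r['centre'],s),round(r['conf'],2)) for r in arm.place_of('wrist',t)])
# sole's approach
print(togo([.4255,-.333,.22]))
E
```

```text
t: 8.25
ee_pos: [0.5741, 0.1869, 0.2167]
eef_rot: [[-0.989, -0.147, -0.0], [-0.147, 0.989, 0.0], [0.0, 0.0, -1.0]]
wrist_force: [0.3, 0.7, -0.0]
opening: 0.599
t: 8.67
ee_pos: [0.5752, 0.1872, 0.3092]
eef_rot: [[-0.989, -0.147, 0.005], [-0.147, 0.989, 0.001], [-0.005, 0.001, -1.0]]
wrist_force: [-0.8, 1.3, -0.3]
opening: 0.597
[ 14.026   19.6225  82.3705   0.0098  77.7153 -84.4337]
window_handle [(array([0.5744, 0.1855, 0.1618]), 0.56)]
mate [(array([0.5711, 0.0864, 0.0531]), 0.87)]
sole [(array([ 0.6591, -0.2286,  0.0004]), 0.86), (array([ 0.4247, -0.3391, -0.001 ]), 0.79), (array([0.5725, 0.0892, 0.0517]), 0.65)]
dry_box [(array([ 0.5737,  0.159 , -0.0019]), 0.86)]
(array([ 1.4809, -3.2808,  0.5737]), 0.0)
```

View pics/w3.png

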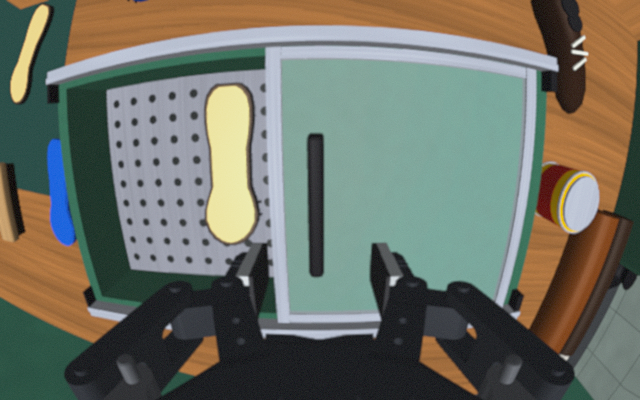

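The window is fully over the fan housing and the mate, at (232,165), is undisturbed. Off to the sole.

```bash
python3 -m jog '{"linear":[[0.3,-1,0],[0.3,-1,0],[0.3,-1,0],[0.3,-1,0],[0.3,-1,0]],"spin":[0,0,0,0,0]}' 1
python3 -m jog '{"linear":[[0.3,-1,0],[0.3,-1,0],[0.3,-1,0],[0.3,-1,0],[0.3,-1,0]],"spin":[0,0,0,0,0]}'
python3 -m jog '{"linear":[[0.5,-1,0],[0.5,-1,0],[0.5,-1,0],[0.5,-1,0],[0.5,-1,0],[0.5,-1,0]],"spin":[0.155,0.155,0.155,0.155,0.155,0.155]}'
python3 - <<'E'
from h import *
s=arm.sense()
print(s['ee_pos'],s['eef_rot']);im=arm.snapshot('wrist');cv2.imwrite('pics/w4.png',im)
for t in ['sole']: print(t,[(c2w('wrist',r['centre'],s),round(r['conf'],2)) for r in arm.place_of('wrist',t)])
hsv=cv2.cvtColor(im,cv2.COLOR_BGR2HSV)
m=cv2.inRange(hsv,(18,40,120),(35,255,255))
n,l,st,c=cv2.connectedComponentsWithStats(m)
for i in range(1,n):
    if st[i,4]<600 : continue
    ys,xs=np.where(l==i)
    P=np.array([pix2w('wrist',x,y,.012,s)[:2] for x,y in zip(xs,ys)])
    r=cv2.minAreaRect((P*1000).astype(np.float32))
    print(c[i],st[i],P.mean(0),r)
E
```

```text
t: 9.33
ee_pos: [0.5501, 0.0265, 0.3056]
eef_rot: [[-0.99, -0.142, -0.004], [-0.142, 0.99, -0.003], [0.004, -0.003, -1.0]]
wrist_force: [0.7, -0.2, 0.1]
opening: 0.998
t: 9.75
ee_pos: [0.5284, -0.1282, 0.3059]
eef_rot: [[-0.99, -0.142, -0.002], [-0.142, 0.99, -0.003], [0.002, -0.002, -1.0]]
wrist_force: [-0.3, -0.3, -0.8]
opening: 0.995
t: 10.25
ee_pos: [0.4764, -0.2841, 0.3059]
eef_rot: [[-0.942, 0.337, -0.001], [0.337, 0.942, 0.001], [0.001, 0.001, -1.0]]
wrist_force: [0.6, 0.3, 0.0]
opening: 1.002
[ 0.4764 -0.2841  0.3059] [[-0.9417  0.3365 -0.0011]
 [ 0.3365  0.9417  0.0014]
 [ 0.0015  0.001  -1.    ]]
sole [(array([ 0.3203, -0.14  , -0.0009]), 0.93), (array([ 0.658 , -0.2285, -0.0007]), 0.93), (array([ 0.4219, -0.335 ,  0.0028]), 0.81), (array([ 0.2076, -0.3721, -0.0033]), 0.66)]
[266.2882 148.1845] [ 244   76   49  145 5382] [ 0.4229 -0.3312] ((423.2503967285156, -333.44146728515625), (58.875640869140625, 175.8416290283203), 72.86296081542969)
[591.4405 165.0614] [ 574  110   35  111 2100] [0.5978 0.1439] ((603.7723999023438, 142.82069396972656), (185.8020477294922, 70.03372955322266), 9.33381462097168)
[ 98.3333 189.8575] [ 78 128  52 144 849] [ 0.3802 -0.5927] ((398.191650390625, -593.5384521484375), (20.171213150024414, 226.18568420410156), 82.80236053466797)
[283.862  321.7915] [260 307  47  28 681] [ 0.659 -0.403] ((663.7413330078125, -408.28515625), (56.42556381225586, 53.79831314086914), 2.073894739151001)
```

View pics/w4.png

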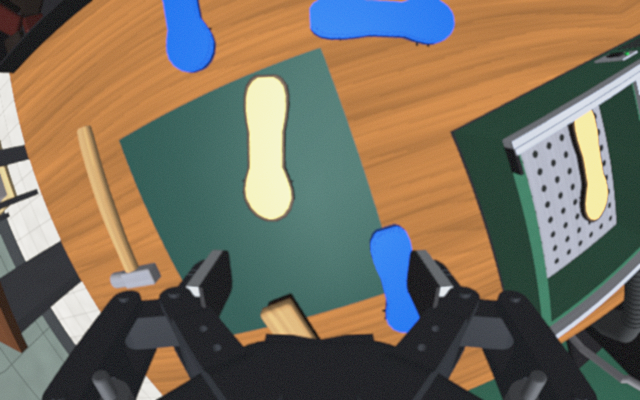

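The sole is pale side up at (266,148), with its wide end nearest. I'll measure the waist edges.

```bash
python3 - <<'E'
from h import *
s=arm.sense();im=cv2.imread('pics/w4.png')
hsv=cv2.cvtColor(im,cv2.COLOR_BGR2HSV)
m=cv2.inRange(hsv,(18,40,120),(35,255,255))
n,l,st,c=cv2.connectedComponentsWithStats(m)
i=l[148,266]; ys,xs=np.where(l==i)
P=np.array([pix2w('wrist',x,y,.012,s)[:2] for x,y in zip(xs,ys)])
for a in (-17.1,-19.5):
    th=np.radians(a);ex=np.array([np.cos(th),np.sin(th)]);ey=np.array([-ex[1],ex[0]])
    C=np.array([.4233,-.3334]);q=(P-C)@np.c_[ex,ey]
    print(a,q.min(0),q.max(0))
    X=[];L=[];R=[]
    for x0 in np.arange(-80,81,10)/1000:
        k=abs(q[:,0]-x0)<.003; y=q[k,1]; print(round(x0,3),(y.min()*1e3).round(1),(y.max()*1e3).round(1),end=' | ')
        if abs(x0)<.021: X.append(x0);L.append(y.min());R.append(y.max())
    print('\nslopes',np.degrees(np.polyfit(X,L,1)[0]),np.degrees(np.polyfit(X,R,1)[0]),np.mean(L+R))
E
```

```text
-17.1 [-0.0879 -0.0269] [0.088 0.032]
-0.08 -12.8 26.5 | -0.07 -15.7 30.7 | -0.06 -17.4 31.6 | -0.05 -18.0 31.2 | -0.04 -17.3 29.5 | -0.03 -16.7 27.8 | -0.02 -15.0 24.9 | -0.01 -16.9 24.4 | 0.0 -17.8 23.8 | 0.01 -18.3 23.2 | 0.02 -19.4 22.6 | 0.03 -22.8 26.5 | 0.04 -26.4 29.6 | 0.05 -26.9 31.5 | 0.06 -26.6 32.0 | 0.07 -21.4 29.0 | 0.08 -14.5 22.1 | 
slopes -5.754540578487407 -3.3230682520760073 0.0031504996303516664
-19.5 [-0.088  -0.0249] [0.0877 0.0345]
-0.08 -14.8 24.3 | -0.07 -18.5 27.8 | -0.06 -19.8 29.0 | -0.05 -19.9 28.9 | -0.04 -18.9 27.7 | -0.03 -17.9 26.4 | -0.02 -16.8 24.0 | -0.01 -17.3 23.8 | 0.0 -17.6 23.7 | 0.01 -17.9 23.5 | 0.02 -17.1 24.4 | 0.03 -21.4 27.8 | 0.04 -24.5 31.3 | 0.05 -24.9 33.5 | 0.06 -24.2 34.5 | 0.07 -18.5 30.6 | 0.08 -12.5 25.4 | 
slopes -0.7293743284589619 0.28749789994931646 0.0032689781619793593
```

```bash
python3 - <<'E'
from h import *
print(togo([.4245,-.331,.18]),togo([.4245,-.331,.073]))
E
```

```text
(array([ 0.2194, -0.4278,  0.8403]), 0.0) (array([ 0.2183, -0.4289,  1.5536]), 0.0)
```

```bash
python3 -m jog '{"linear":[[0.22,-0.43,0.2],[0.22,-0.43,0.5],[0.22,-0.43,0.75],[0.22,-0.43,0.75],[0.22,-0.43,0.75],[0.22,-0.43,0.75],[0.22,-0.43,0.75]],"spin":[0,0,0,0,0,0,0]}' 1
python3 - <<'E'
from h import *
s=arm.sense();im=arm.snapshot('wrist');cv2.imwrite('pics/w5.png',im)
print(togo([.4245,-.331,.073]))
E
```

```text
t: 10.93
ee_pos: [0.426, -0.332, 0.1956]
eef_rot: [[-0.944, 0.331, 0.002], [0.331, 0.944, -0.001], [-0.002, -0.0, -1.0]]
wrist_force: [1.1, -1.0, 0.6]
opening: 1.004
(array([0.0173, 0.0059, 0.8216]), 0.0)
```

View pics/w5.png

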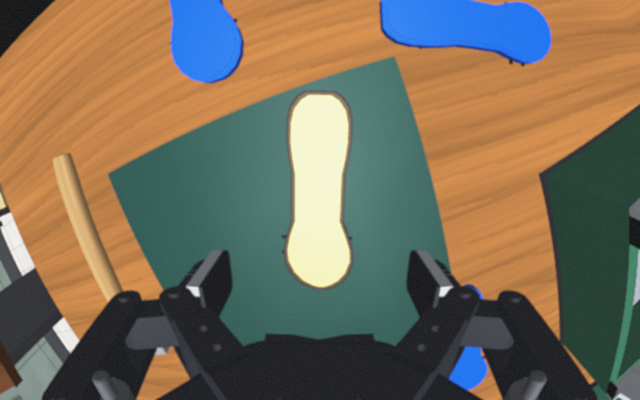

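The sole is centred between the open fingers and aligned with them. Descend and close.

```bash
python3 -m jog '{"linear":[[0.01,0.005,0.2],[0.01,0.005,0.4],[0.01,0.005,0.6],[0.01,0.005,0.72],[0.01,0.005,0.78],[0.01,0.005,0.81],[0.01,0.005,0.81],[0.01,0.005,0.81]],"spin":[0,0,0,0,0,0,0,0]}' 0.85 30
python3 -m jog '{"linear":[[0,0,0],[0,0,0],[0,0,0],[0,0,0],[0,0,0],[0,0,0],[0,0,0],[0,0,0]],"spin":[0,0,0,0,0,0,0,0]}' 0.3 30
```

```text
t: 11.65
ee_pos: [0.4243, -0.332, 0.0743]
eef_rot: [[-0.943, 0.333, 0.002], [0.333, 0.943, -0.002], [-0.003, -0.001, -1.0]]
wrist_force: [-0.1, 0.0, 1.5]
opening: 0.851
t: 12.32
ee_pos: [0.4238, -0.332, 0.0743]
eef_rot: [[-0.943, 0.334, 0.002], [0.334, 0.943, -0.002], [-0.003, -0.001, -1.0]]
wrist_force: [-0.4, 1.3, 5.6]
opening: 0.526
```

```bash
python3 -m jog '{"linear":[[0,0,0],[0,0,0],[0,0,0.01],[0,0,0.02],[0,0,0.02],[0,0,0.02]],"spin":[0,0,0,0,0,0]}' 0.62
python3 -m jog '{"linear":[[0,0,0],[0,0,0],[0,0,0],[0,0,0],[0,0,0],[0,0,0]],"spin":[0,0,0,0,0,0]}' 0.3 40
python3 -m jog '{"linear":[[0,0,-0.05],[0,0,-0.1],[0,0,-0.2],[0,0,-0.3],[0,0,-0.3],[0,0,-0.3]],"spin":[0,0,0,0,0,0]}'
python3 - <<'E'
from h import *
s=arm.sense();im=arm.snapshot('wrist');cv2.imwrite('pics/w6.png',im);cv2.imwrite('pics/s6.png',arm.snapshot('side')[120:320,200:520].repeat(2,0).repeat(2,1))
E
```

```text
t: 12.82
ee_pos: [0.423, -0.3312, 0.0696]
eef_rot: [[-0.943, 0.333, -0.001], [0.333, 0.943, 0.0], [0.001, 0.0, -1.0]]
wrist_force: [1.1, 0.3, 0.5]
opening: 0.619
t: 13.32
ee_pos: [0.4233, -0.3316, 0.0705]
eef_rot: [[-0.943, 0.333, 0.001], [0.333, 0.943, -0.001], [-0.001, -0.0, -1.0]]
wrist_force: [-0.3, 1.2, 6.5]
opening: 0.527
t: 13.82
ee_pos: [0.4237, -0.3318, 0.1159]
eef_rot: [[-0.943, 0.333, 0.002], [0.333, 0.943, -0.002], [-0.002, -0.001, -1.0]]
wrist_force: [0.3, -0.4, -1.8]
opening: 0.527
```

View pics/w6.png

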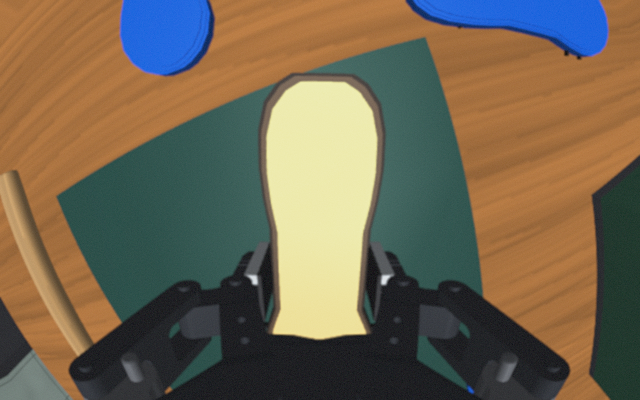

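View pics/s6.png

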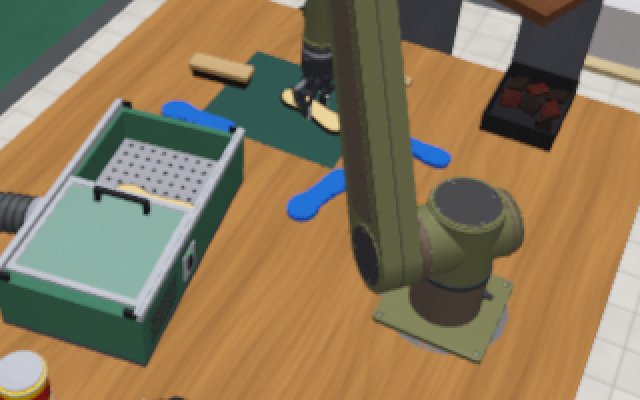

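The sole is held, as the wrist view shows it between the pads and the side view shows it clear of the mat. Now lift and carry.

```bash
python3 -m jog '{"linear":[[0,0,-0.2],[0,0,-0.4],[0,0,-0.6],[0,0,-0.8],[0,0,-1],[0,0,-1],[0,0,-1]],"spin":[0,0,0,0,0,0,0]}'
python3 -m jog '{"linear":[[-0.2,0.2,0],[-0.2,0.4,0],[-0.2,0.6,0],[-0.2,0.8,0],[-0.2,1,0],[-0.2,1,0],[-0.2,1,0]],"spin":[0,0,0,0,0,0,0]}'
python3 -m jog '{"linear":[[-0.2,0.2,0],[-0.2,0.4,0],[-0.2,0.6,0],[-0.2,0.8,0],[-0.2,1,0],[-0.2,1,0],[-0.2,1,0]],"spin":[-0.03,-0.06,-0.09,-0.12,-0.156,-0.156,-0.156]}'
python3 - <<'E'
from h import *
s=arm.sense();print(s['qpos'],s['eef_rot']);print(togo([.604,-.014,.266]));im=arm.snapshot('wrist');cv2.imwrite('pics/w7.png',im)
for t in ['sole','mate','dry_box','window_handle']: print(t,[(c2w('wrist',r['centre'],s),round(r['conf'],2)) for r in arm.place_of('wrist',t)])
E
```

```text
t: 14.5
ee_pos: [0.4237, -0.3318, 0.2659]
eef_rot: [[-0.943, 0.333, 0.002], [0.333, 0.943, -0.002], [-0.003, -0.001, -1.0]]
wrist_force: [-0.0, -0.3, -1.6]
opening: 0.527
t: 15.08
ee_pos: [0.5006, -0.198, 0.2624]
eef_rot: [[-0.944, 0.33, -0.005], [0.33, 0.944, 0.002], [0.005, 0.0, -1.0]]
wrist_force: [0.6, -0.8, -1.4]
opening: 0.524
t: 15.67
ee_pos: [0.5794, -0.0682, 0.2632]
eef_rot: [[-0.989, -0.151, -0.003], [-0.151, 0.989, -0.0], [0.003, 0.0, -1.0]]
wrist_force: [-0.2, 0.0, -0.5]
opening: 0.524
[ -10.8439   20.2004   88.5206   -0.0395   71.4414 -109.502 ] [[-0.9886 -0.1508 -0.0029]
 [-0.1508  0.9886 -0.0001]
 [ 0.0029  0.0003 -1.    ]]
(array([-0.2165,  0.3326, -0.0192]), 0.0)
sole [(array([ 0.6587, -0.2276, -0.0021]), 0.96), (array([ 0.5801, -0.0721,  0.1951]), 0.93), (array([0.5923, 0.0363, 0.0512]), 0.23)]
mate [(array([0.572 , 0.0923, 0.0514]), 0.7)]
dry_box [(array([0.5744, 0.1594, 0.0015]), 0.71), (array([ 0.4074, -0.5882,  0.001 ]), 0.7)]
window_handle [(array([0.5741, 0.183 , 0.1643]), 0.8)]
```

View pics/w7.png

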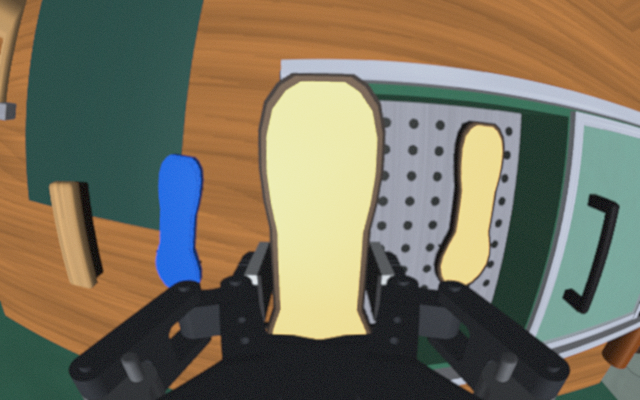

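```bash
python3 -m jog '{"linear":[[-0.1,0.15,0],[-0.208,0.335,0],[-0.208,0.335,0],[-0.208,0.335,0],[-0.208,0.335,0],[-0.208,0.335,0]],"spin":[0,0,0,0,0,0]}'
python3 - <<'E'
from h import *
s=arm.sense();print(s['ee_pos']);print(togo([.6026,-.013,.1215]));im=arm.snapshot('wrist');cv2.imwrite('pics/w8.png',im)
im=arm.snapshot('top');cv2.imwrite('pics/t8.png',cv2.resize(im[80:240,140:460],None,fx=2.5,fy=2.5))
E
```

```text
t: 16.42
ee_pos: [0.6025, -0.0153, 0.2648]
eef_rot: [[-0.989, -0.148, -0.001], [-0.148, 0.989, -0.001], [0.001, -0.0, -1.0]]
wrist_force: [0.2, -0.4, -1.4]
opening: 0.527
[ 0.6025 -0.0153  0.2648]
(array([-0.0037,  0.0157,  0.9553]), 0.0)
```

View pics/w8.png

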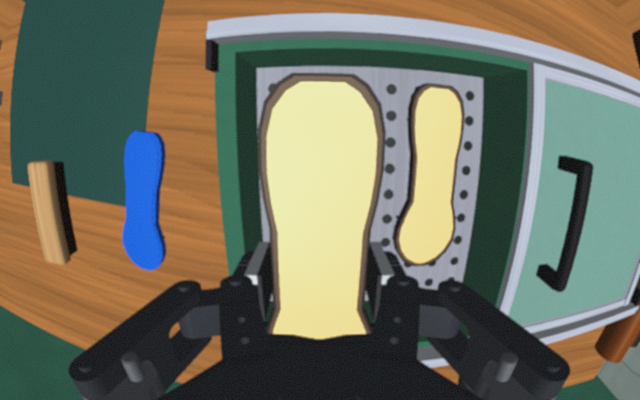

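View pics/t8.png

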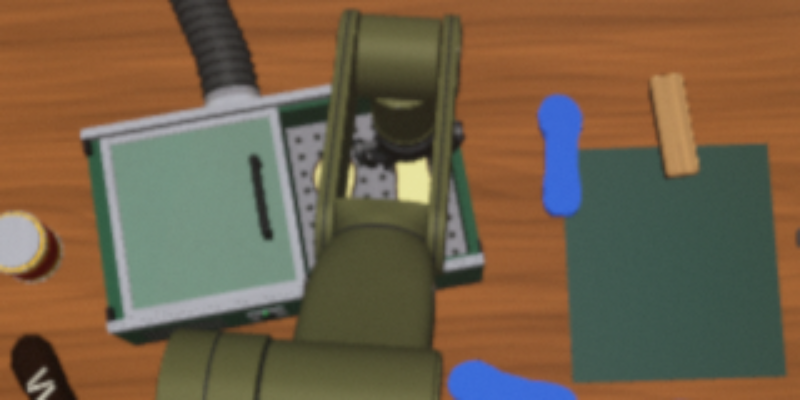

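The sole hangs over the right half of the chamber and the mate is at (432,175), well to the side. I'll check the floor's front corners, at about (256,68) and (484,77), against my box frame.

```bash
python3 - <<'E'
from h import *
s=arm.sense()
th=np.radians(8.4);R=np.array([[np.cos(th),-np.sin(th)],[np.sin(th),np.cos(th)]]);o=np.array([.577,.160])
for uv in [(256,68),(484,77),(470,287),(432,175)]:
    p=pix2w('wrist',*uv,.05 if uv[0]!=432 else .062,s);print(uv,p,R.T@(p[:2]-o)+[0,.125])
for q in [(-.12,-.11),(-.12,.11),(.12,.11)]:
    P=R@(np.array(q)-[0,.125])+o; print(q,w2pix('wrist',[*P,.05],s))
E
```

```text
(256, 68) [ 0.4947 -0.0889  0.05  ] [-0.1178 -0.1092]
(484, 77) [0.4598 0.1298 0.05  ] [-0.1203  0.1123]
(470, 287) [0.6875 0.1767 0.05  ] [0.1118 0.1253]
(432, 175) [0.5669 0.0869 0.062 ] [-0.0207  0.0542]
(-0.12, -0.11) [255.1573  65.7736]
(-0.12, 0.11) [482.0934  77.0297]
(0.12, 0.11) [457.2888 294.0091]
```

The corners agree within 2 mm. Descend, then creep down to contact.

```bash
python3 -m jog '{"linear":[[0,0.01,0.15],[0,0.01,0.3],[0,0.01,0.45],[0,0.01,0.6],[0,0.01,0.7],[0,0.01,0.8],[0,0.01,0.86],[0,0.01,0.88],[0,0.01,0.88],[0,0.01,0.88]],"spin":[0,0,0,0,0,0,0,0,0,0]}'
python3 -m jog '{"linear":[[0,0,0.015],[0,0,0.03],[0,0,0.045],[0,0,0.055],[0,0,0.055],[0,0,0.055]],"spin":[0,0,0,0,0,0]}'
```

```text
t: 17.35
ee_pos: [0.6033, -0.013, 0.1335]
eef_rot: [[-0.989, -0.149, 0.001], [-0.149, 0.989, -0.0], [-0.001, -0.0, -1.0]]
wrist_force: [0.5, 0.1, -1.5]
opening: 0.527
t: 17.85
ee_pos: [0.6027, -0.0121, 0.1246]
eef_rot: [[-0.989, -0.15, -0.0], [-0.15, 0.989, 0.001], [0.0, 0.001, -1.0]]
wrist_force: [0.7, 2.8, -0.0]
opening: 0.529
```

```bash
python3 -m jog '{"linear":[[0,0,0.005],[0,0,0.01],[0,0,0.015],[0,0,0.015],[0,0,0.015]],"spin":[0,0,0,0,0]}'
python3 - <<'E'
from h import *
cv2.imwrite('pics/w9.png',arm.snapshot('wrist'));im=arm.snapshot('side');cv2.imwrite('pics/s9.png',cv2.resize(im[150:310,170:330],None,fx=3.5,fy=3.5))
E
```

```text
t: 18.27
ee_pos: [0.6028, -0.0117, 0.1227]
eef_rot: [[-0.989, -0.15, 0.0], [-0.15, 0.989, 0.001], [-0.0, 0.001, -1.0]]
wrist_force: [-0.2, 6.0, 1.5]
opening: 0.528
```

View pics/w9.png

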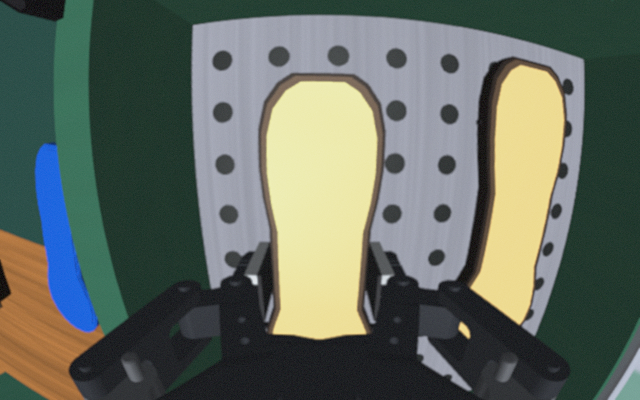

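View pics/s9.png

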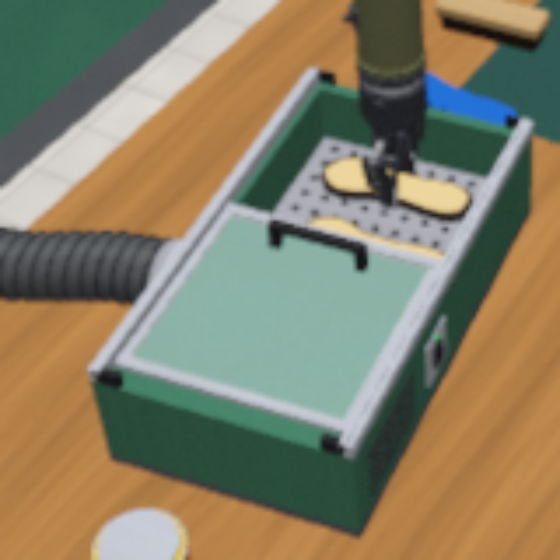

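A side force of +6 N in y appeared before the expected contact height. I'll ease a few mm towards +y (away from the right-hand wall) and see whether it vanishes.

```bash
python3 -m jog '{"linear":[[0,0.0,-0.03],[0,0.0,-0.06],[0,0.0,-0.06],[0,0,-0.06]],"spin":[0,0,0,0]}'
python3 -m jog '{"linear":[[0,0.03,0],[0,0.06,0],[0,0.06,0],[0,0.06,0]],"spin":[0,0,0,0]}'
python3 -m jog '{"linear":[[0,0,0.02],[0,0,0.04],[0,0,0.06],[0,0,0.06],[0,0,0.06]],"spin":[0,0,0,0,0]}'
```

```text
t: 18.7
ee_pos: [0.6032, -0.0132, 0.1319]
eef_rot: [[-0.989, -0.15, 0.001], [-0.15, 0.989, -0.001], [-0.001, -0.001, -1.0]]
wrist_force: [0.4, 0.0, -1.2]
opening: 0.524
t: 19.03
ee_pos: [0.6012, -0.0034, 0.1312]
eef_rot: [[-0.989, -0.15, -0.001], [-0.15, 0.989, -0.0], [0.001, 0.0, -1.0]]
wrist_force: [0.3, 0.1, -1.2]
opening: 0.53
t: 19.45
ee_pos: [0.6012, -0.0039, 0.1219]
eef_rot: [[-0.989, -0.15, -0.001], [-0.15, 0.989, 0.0], [0.001, 0.0, -1.0]]
wrist_force: [0.3, 0.3, -0.9]
opening: 0.527
```

It vanished, so it was the finger linkage touching the right-hand wall. Continue down from here.

```bash
python3 -m jog '{"linear":[[0,0,0.004],[0,0,0.008],[0,0,0.012],[0,0,0.012],[0,0,0.012]],"spin":[0,0,0,0,0]}'
python3 -m jog '{"linear":[[0,0,0.004],[0,0,0.008],[0,0,0.008],[0,0,0.008]],"spin":[0,0,0,0]}'
```

```text
t: 19.87
ee_pos: [0.6015, -0.0038, 0.1207]
eef_rot: [[-0.989, -0.15, 0.0], [-0.15, 0.989, -0.0], [-0.0, -0.0, -1.0]]
wrist_force: [-0.6, -0.0, -0.9]
opening: 0.527
t: 20.2
ee_pos: [0.6015, -0.0038, 0.1206]
eef_rot: [[-0.989, -0.15, 0.001], [-0.15, 0.989, -0.0], [-0.001, -0.0, -1.0]]
wrist_force: [-2.0, 1.0, 6.3]
opening: 0.529
```

Floor contact came at TCP z 0.1206, as predicted. Now release gently.

```bash
python3 -m jog '{"linear":[[0,0,0],[0,0,0],[0,0,0],[0,0,0],[0,0,0],[0,0,0]],"spin":[0,0,0,0,0,0]}' 0.7
python3 -m jog '{"linear":[[0,0,-0.1],[0,0,-0.2],[0,0,-0.4],[0,0,-0.6],[0,0,-0.8],[0,0,-1],[0,0,-1],[0,0,-1]],"spin":[0,0,0,0,0,0,0,0]}'
python3 - <<'E'
from h import *
s=arm.sense();im=arm.snapshot('wrist');cv2.imwrite('pics/w10.png',im);print(s['ee_pos'])
for t in ['sole','mate','window_handle']: print(t,[(c2w('wrist',r['centre'],s),round(r['conf'],2)) for r in arm.place_of('wrist',t)])
E
```

```text
t: 20.7
ee_pos: [0.6014, -0.0038, 0.1192]
eef_rot: [[-0.989, -0.15, -0.0], [-0.15, 0.989, 0.0], [0.0, 0.0, -1.0]]
wrist_force: [-1.2, -0.1, 0.2]
opening: 0.699
t: 21.37
ee_pos: [0.6026, -0.0038, 0.2718]
eef_rot: [[-0.989, -0.15, 0.005], [-0.15, 0.989, -0.0], [-0.005, -0.001, -1.0]]
wrist_force: [0.1, -1.1, -1.8]
opening: 0.702
[ 0.6026 -0.0038  0.2718]
sole [(array([ 0.6031, -0.007 ,  0.0524]), 0.58), (array([0.5939, 0.0393, 0.0497]), 0.5)]
mate [(array([0.5703, 0.0892, 0.0489]), 0.79), (array([ 0.687 , -0.3881, -0.0042]), 0.7)]
window_handle [(array([0.5748, 0.1853, 0.1614]), 0.86)]
```

View pics/w10.png

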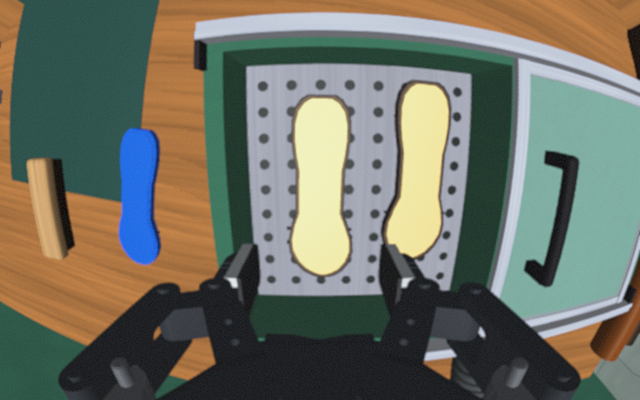

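The sole, at (321,185), lies flat and parallel to the mate at (420,170), with a clear gap. Now back to the handle.

```bash
python3 -m jog '{"linear":[[0,0.15,0],[0,0.35,0],[0,0.55,0],[0,0.75,0],[0,0.95,0],[0,0.95,0],[0,0.95,0]],"spin":[0,0,0,0,0,0,0]}' 0.6 20
python3 -m jog '{"linear":[[0,0.15,0],[0,0.32,0],[0,0.32,0],[0,0.32,0]],"spin":[0,0,0,0]}'
python3 - <<'E'
from h import *
s=arm.sense();print(s['ee_pos'],togo([.5745,.1855,.217]))
E
```

```text
t: 22.15
ee_pos: [0.5792, 0.1385, 0.2677]
eef_rot: [[-0.988, -0.153, -0.003], [-0.153, 0.988, -0.001], [0.003, -0.0, -1.0]]
wrist_force: [0.3, -0.5, -0.5]
opening: 0.6
t: 22.48
ee_pos: [0.5727, 0.1842, 0.2684]
eef_rot: [[-0.989, -0.151, -0.002], [-0.151, 0.989, -0.001], [0.002, -0.001, -1.0]]
wrist_force: [0.5, -0.3, -0.3]
opening: 0.602
[0.5727 0.1842 0.2684] (array([-0.0135,  0.0069,  0.3429]), 0.0)
```

Descend, grip, then slide shut. I'll take most of the way at about 0.12 m/s and creep the last part.

```bash
python3 -m jog '{"linear":[[-0.01,0.007,0.15],[-0.01,0.007,0.34],[-0.01,0.007,0.34],[-0.01,0.007,0.34],[-0.01,0.007,0.34]],"spin":[0,0,0,0,0]}'
python3 -m jog '{"linear":[[0,0,0],[0,0,0],[0,0,0],[0,0,0],[0,0,0],[0,0,0],[0,0,0],[0,0,0]],"spin":[0,0,0,0,0,0,0,0]}' 0 20
python3 -m jog '{"linear":[[0,-0.03,0],[0,-0.1,0],[0,-0.17,0],[0,-0.24,0],[0,-0.31,0],[0,-0.38,0],[0,-0.45,0],[0,-0.52,0],[0,-0.59,0],[0,-0.66,0],[0,-0.73,0],[0,-0.8,0],[0,-0.87,0],[0,-0.94,0],[0,-1,0],[0,-1,0],[0,-1,0]],"spin":[0,0,0,0,0,0,0,0,0,0,0,0,0,0,0,0,0]}'
```

```text
t: 22.9
ee_pos: [0.5748, 0.1848, 0.2189]
eef_rot: [[-0.989, -0.149, 0.0], [-0.149, 0.989, -0.0], [-0.0, -0.0, -1.0]]
wrist_force: [-0.6, -0.4, 0.7]
opening: 0.599
t: 23.57
ee_pos: [0.575, 0.185, 0.2198]
eef_rot: [[-0.989, -0.15, 0.003], [-0.15, 0.989, -0.001], [-0.002, -0.002, -1.0]]
wrist_force: [0.5, -5.5, 5.6]
opening: 0.138
t: 24.98
ee_pos: [0.5978, 0.0371, 0.2198]
eef_rot: [[-0.989, -0.149, 0.003], [-0.149, 0.989, -0.0], [-0.003, -0.001, -1.0]]
wrist_force: [0.8, -2.0, 5.2]
opening: 0.14
```

```bash
python3 -m jog '{"linear":[[0,-0.05,0],[0,-0.1,0],[0,-0.15,0],[0,-0.2,0],[0,-0.25,0],[0,-0.3,0],[0,-0.35,0],[0,-0.4,0],[0,-0.42,0],[0,-0.44,0],[0,-0.44,0],[0,-0.44,0]],"spin":[0,0,0,0,0,0,0,0,0,0,0,0]}'
python3 -m jog '{"linear":[[0,-0.01,0],[0,-0.02,0],[0,-0.03,0],[0,-0.04,0],[0,-0.05,0],[0,-0.06,0],[0,-0.06,0],[0,-0.06,0]],"spin":[0,0,0,0,0,0,0,0]}'
python3 -m jog '{"linear":[[0,-0.01,0],[0,-0.02,0],[0,-0.03,0],[0,-0.03,0],[0,-0.03,0]],"spin":[0,0,0,0,0]}'
```

```text
t: 25.98
ee_pos: [0.6078, -0.0275, 0.2198]
eef_rot: [[-0.989, -0.15, 0.004], [-0.15, 0.989, 0.0], [-0.004, -0.0, -1.0]]
wrist_force: [0.6, -0.6, 4.7]
opening: 0.134
t: 26.65
ee_pos: [0.6091, -0.0359, 0.2198]
eef_rot: [[-0.989, -0.15, 0.003], [-0.15, 0.989, 0.001], [-0.004, 0.001, -1.0]]
wrist_force: [0.3, 1.1, 5.8]
opening: 0.131
t: 27.07
ee_pos: [0.6098, -0.0403, 0.2198]
eef_rot: [[-0.989, -0.15, 0.004], [-0.15, 0.989, 0.001], [-0.004, 0.001, -1.0]]
wrist_force: [0.4, 1.0, 6.1]
opening: 0.136
```

Expected stop is at TCP y of about -0.042. Continue creeping until I feel it.

```bash
python3 -m jog '{"linear":[[0,-0.01,0],[0,-0.02,0],[0,-0.03,0],[0,-0.03,0],[0,-0.03,0]],"spin":[0,0,0,0,0]}'
python3 -m jog '{"linear":[[0,-0.01,0],[0,-0.02,0],[0,-0.02,0],[0,-0.02,0]],"spin":[0,0,0,0]}'
```

```text
t: 27.48
ee_pos: [0.6102, -0.0428, 0.2198]
eef_rot: [[-0.989, -0.15, 0.003], [-0.15, 0.989, 0.005], [-0.004, 0.004, -1.0]]
wrist_force: [0.2, 7.3, 6.7]
opening: 0.135
t: 27.82
ee_pos: [0.6102, -0.0432, 0.2198]
eef_rot: [[-0.989, -0.15, 0.002], [-0.15, 0.989, 0.01], [-0.004, 0.009, -1.0]]
wrist_force: [-0.7, 14.0, 8.6]
opening: 0.138
```

The stop is reached (14 N). I'll ease the load off, release and back away.

```bash
python3 -m jog '{"linear":[[0,0.01,0],[0,0.015,0],[0,0.015,0],[0,0.015,0]],"spin":[0,0,0,0]}'
python3 -m jog '{"linear":[[0,0,0],[0,0,0],[0,0,0],[0,0,0],[0,0,0]],"spin":[0,0,0,0,0]}' 0.6
python3 -m jog '{"linear":[[0,0,-0.1],[0,0,-0.3],[0,0,-0.5],[0,0,-0.6],[0,0,-0.6],[0,0,-0.6]],"spin":[0,0,0,0,0,0]}'
python3 - <<'E'
from h import *
s=arm.sense();im=arm.snapshot('wrist');cv2.imwrite('pics/w11.png',im);print(s['ee_pos'])
im=arm.snapshot('top');cv2.imwrite('pics/t11.png',im)
for t in ['sole','mate','window_handle']: print(t,[(c2w('wrist',r['centre'],s),round(r['conf'],2)) for r in arm.place_of('wrist',t)])
for t in ['brush','tin','shoe','hammer']: print(t,[(c2w('top',r['centre']),round(r['conf'],2)) for r in arm.place_of('top',t)])
E
```

```text
t: 28.15
ee_pos: [0.6102, -0.0429, 0.2198]
eef_rot: [[-0.989, -0.15, 0.003], [-0.15, 0.989, 0.006], [-0.004, 0.005, -1.0]]
wrist_force: [-0.2, 8.0, 6.8]
opening: 0.131
t: 28.57
ee_pos: [0.6092, -0.0465, 0.2181]
eef_rot: [[-0.989, -0.149, -0.001], [-0.149, 0.989, -0.0], [0.001, 0.0, -1.0]]
wrist_force: [0.1, 0.1, 0.2]
opening: 0.597
t: 29.07
ee_pos: [0.6097, -0.0465, 0.3092]
eef_rot: [[-0.989, -0.149, 0.002], [-0.149, 0.989, -0.0], [-0.002, -0.001, -1.0]]
wrist_force: [0.3, 0.6, -0.2]
opening: 0.601
[ 0.6097 -0.0465  0.3092]
sole [(array([ 0.6592, -0.2292, -0.0026]), 0.57)]
mate [(array([0.5721, 0.1572, 0.0001]), 0.18)]
window_handle [(array([ 0.6111, -0.0422,  0.1634]), 0.91)]
brush [(array([ 0.6927, -0.391 ,  0.0007]), 0.63)]
tin [(array([ 0.5408,  0.5387, -0.0014]), 0.7)]
shoe [(array([ 0.3363,  0.5005, -0.0025]), 0.65)]
hammer []
```

View pics/w11.png

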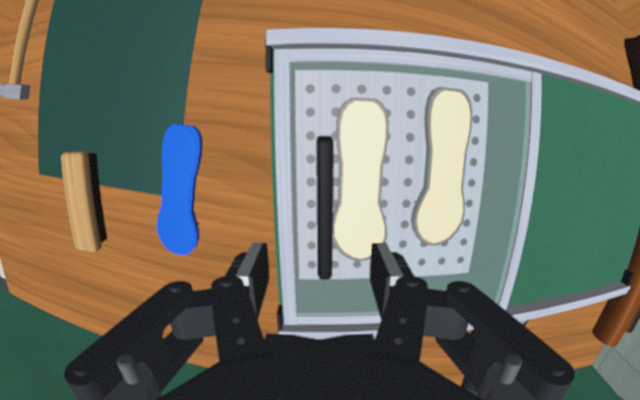

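View pics/t11.png

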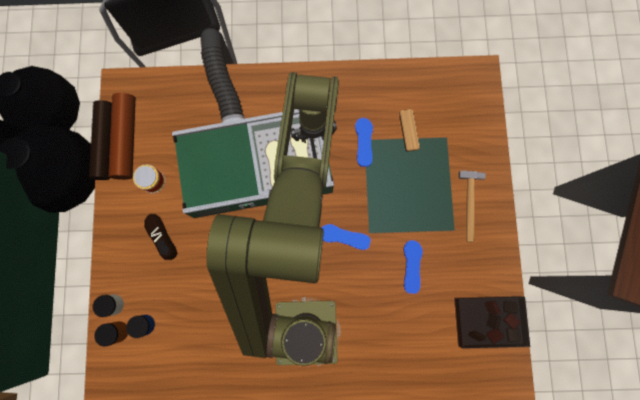

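The window is shut: the handle is at (324,207), and the frame meets the track end at (280,60)-(290,325). Both soles lie side by side under the clear sheet, and the bystanders look where they were. Handing in.

```bash
python3 - <<'E'
from station import arm
print(arm.finish_job())
E
```

```text
the job is handed in; nothing more can be done
None
```

The sole is in the drying box next to its mate with the window shut, and I handed the job in at about 30 s; no verdict came back.

- **Window open:** I gripped the pull bar and slid the window until I felt its stop at about 12 N.
- **Placing the sole:** I gripped the sole by its waist and lowered it until it touched the floor, at about 6 N and the expected height. Then I let go. The picture after release shows it flat, pale side up, parallel to the mate, with a clear gap between them.
- **Window shut:** I creeped it onto its stop at about 14 N. Travel between the two stops measured 0.231 m against the stated 0.23 m, and the network put the handle within about 4 mm of where it should be when shut.
- **Brush, tin and shoe:** these measured within about 4 mm of where they started.

Some things were less clean:
- **Wall contact:** on the first descent the gripper's finger linkage touched the chamber's right-hand wall at about 6 N. I backed up, moved 9 mm towards the mate and went down again without contact.
- **Mate:** I last measured it just before shutting the window, within a few mm of its starting place. Through the shut window the network gave only a low-confidence wrong hit, so the final check on it is from the picture.
- **Hammer:** the network missed it at the end, but the top picture shows it in the same place.

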